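# Join two stamp blocks face to face and put them in the spring-hooded case

### The arm

A 6-joint arm with a two-finger parallel gripper is mounted at the origin on a cart in front of the work surface, level with it; the furniture and walls round the work are solid. World frame = base frame: x ahead of the robot, y to its left, z up, the work surface at z = 0. Lengths are in m, angles in rad, forces in N, time in s.
With the tool pointing down it reaches from about 0.35 to 0.775 m from the base axis. Payload 7.3 kg.
Tool frame: the origin (TCP) lies on the mounting face of the last link; the fingertips stand 178 mm ahead of it and the grasp point (between the pads) lies 159 mm ahead of it (robot.tcp_to_tips is the distance from the TCP to the fingertips, in m); z points along the fingers, y is the direction in which the jaws open and shut (so a half turn about z gives the same grasp; the last joint's range is limited). The gripper opens to 92 mm and grips with 3 to 60 N. Pads are 19 mm wide; open, the fingers measure 130 mm over their backs; the gripper's body (75 mm by 190 mm) begins 47 mm behind the grasp point.
Start: joints at [1.054, 0.342, 1.524, -0, 1.275, -0.146], TCP at [0.19, 0.489, 0.405] pointing down, gripper open.
Joint ranges: [-2.53, 2.53], [-0.77, 2.02], [0.04, 2.7], [-1, 4.14], [0.28, 2.66], [-3.11, 3.11]. Speed limits (rad/s): [2.57, 2.57, 3.14, 3.14, 3.14, 3.14].

### API

Orientations are given as [roll, pitch, yaw] about the fixed x, y, z axes, in that order (R = Rz(yaw) Ry(pitch) Rx(roll)).
In Python, from cell import robot, viewer gives the robot as it stands.
- The arm moves only by the shell command python3 -m creep 'ROWS' [OPENING] [FORCE]. ROWS is JSON, a list that holds one entry, the list of rows, each a list of 6 numbers: the shift along the world's x, y, z in mm, then the turn, a rotation vector about the world's x, y, z in degrees. A call has 1 to 5 rows; each row shifts and turns the pose as measured when the row begins; what a row does not reach is not made up. A row lasts 1/12 s, in which the tool goes at most 41.7 mm and 7.16 degrees, less where a joint would pass 70% of its speed; a pose out of reach is approached as far as the arm can. A call with a gripper value outside its range is refused whole. OPENING is the closure, from -1 (fully open) to 1 (shut), set as the call begins (- or left out, the last holds). The fingers move at their own pace and stop on an object; FORCE is the grip in N (left out, the last holds). Time passes only in rows, so rows that do not move let the fingers close. It gives the time, the measured TCP pose, the force and the opening at its end, in the units of the state.
- robot.observe(): the state, without advancing time (a new reading comes with each control period).
- viewer.read_camera(name): name is "scene" or "top" or "wrist"; returns the picture (384x512x3 uint8, blue, green, red); there is no depth.
- viewer.camera_model(name): a dict with "fx", "fy", "cx", "cy" (pixels), "pose" (4x4, takes a point from camera to world coordinates); the wrist camera has in their place "mount" (4x4, takes a point from camera to tool coordinates, whose origin is the TCP and whose axes are the flange's). Camera axes: x right, y up, looking along -z (the intrinsics and any distortion apply to the point x, -y, -z); pixel columns grow to the right and rows downward; lengths in m; the calibration is good to about 2 mm. A picture is of the moment at which its call begins: read the wrist's pose just before it. camera_model takes no time and is no camera call.
- robot.hand_in(): hands the job in, once; it reports no verdict.
The state is a dict: "time": time; "qpos": joint angles; "qvel": joint speeds; "joint_efforts": joint torques, N m; "tool_pos": TCP position; "tool_rot": TCP orientation; "contact_force": force on the tool from outside, world axes, zero at the start; "torque": the same for the moment, N m; "opening": finger opening in m.
Only numpy, scipy, OpenCV 4.12 (cv2) and the standard library are available. Lean on these libraries where they do the work, as an engineer would, in place of code of your own. Each camera call takes 0.05 s, during which the arm holds its last target. There are 200 camera calls.

### The job

Lift the case's hood by its bar and swing it past the pull of its spring, so that it stays open when let go. Then fetch the thick stamp block and, standing it in the jig with its broad face lapping only about half of the thin block's, press the faces together and slide it along, in contact all the way, to the end stop so that the two ends are flush, and let go. Take the joined pair across both blocks, lift it as one and stand it in the open case still joined, leaving the other stamps where they are.

Things in the scene. Friction and masses are not known exactly. Their poses are not given: they have to be found in the camera images.
- thick_block: the thick wooden rubber-stamp block, a plain box 52 (x) x 30 (y) x 62 (z) mm, 64 g, standing on the desk to the right among three other stamps; it is the thickest of them. Origin: centre of its underside; x along the 52 mm length (its ends), y across the thickness (its broad faces), z up. Either broad face may be joined to the thin block.
- thin_block: the thin wooden rubber-stamp block, a plain box 52 (x) x 22 (y) x 69 (z) mm, 53 g, loose, standing on the jig's plate against the fence posts and the end stop. Origin: centre of its underside; x along its length toward the end stop, y toward the posts; its broad face on the -y side is free and takes the thick block.
- jig: fixed aluminium joining jig a little left of centre: plate 112 (x) x 100 (y) x 6 mm, origin at the centre of its underside, z up. Its +x end points about toward the robot and has a low end stop along y, face at x = +48 mm, its top 16 mm above the desk. The plate is free for the thick block from y = -50 mm and from x = -56 mm.
- join_spot (a point): where the thick block's origin comes to stand when joined and flush: on the jig's plate at x = +22, y = +1 mm of the jig, 6 mm above the desk; axes as the jig's (x toward the end stop, y toward the thin block, whose origin is 26 mm further along y)
- fence (a point): on the desk midway between the jig's two upright fence posts, which back the thin block: jig x = +22, y = +43 mm. Each post is 10 x 10 mm, 58 mm above the desk, front face at jig y = +38 mm, centred 23 mm either side of this point along x, leaving a 36 mm gap for a finger behind the thin block. Axes as the jig's.
- case: fixed black stamp case on the left of the desk, a shallow open tray 100 (x) x 108 (y) mm outside, walls 4 mm thick and 20 mm high, inner floor 4 mm above the desk; origin at the centre of its underside, x toward the hinge at its far side, z up. Covered by the hood when that is closed. The pair may stand in it either way round.
- hood (a joint): angle of the case's grey hood (box-shaped cover 80 mm high, 108 mm wide) about its hinge, rad: 0 closed, at most 1.75 (open, swung back away from the robot). An over-centre spring pulls it shut below about 0.95 and swings it open by itself above that; lifting takes about 2 N at the bar; damped.
- hood_hinge (a point): a point in the middle of the hood's hinge line, 54 mm behind the case's origin and 30 mm above the desk; its axes are the case's, the hinge line is its y axis
- hood_bar (a point): middle of the hood's round steel handle bar, 10 mm thick, 60 mm free length along the hinge direction (y) between two slim arms; when closed it stands 126 mm in front of the hinge line and 93 mm above it, 36 mm clear of the hood's top front edge, so it can be pinched from above; it turns in the grip as the hood swings. Moves with the hood.
- stamp_narrow: another stamp, not to be moved: wooden block 50 x 17 x 63 mm; origin at the centre of its underside
- stamp_short: another stamp, not to be moved: wooden block 46 x 22 x 72 mm; origin at the centre of its underside
- stamp_knob: another stamp, not to be moved: white ball-topped handle on a 27 x 27 mm foot, 66 mm tall; origin at the centre of its underside

How it is judged:
On the way, in this order (a step that is already met when the one before it is completed fails the run):
1. the hood is open past 1.5 rad and stays so with the gripper at least 50 mm away from its bar (value of joint hood above 1.5 rad and distance between the grasp point and hood_bar above 0.05 m), for 0.3 s.
2. the thick block stands upright against the thin block's free face, faces touching, its length set back 10 to 42 mm (x of thick_block in the frame of thin_block between -0.042 and -0.01 m and y of thick_block in the frame of thin_block between -0.0285 and -0.0235 m and z of thick_block in the frame of thin_block between -0.004 and 0.004 m and angle between the x axis of thick_block and the x axis of thin_block, either way round below 0.06 rad and angle between each of thick_block, thin_block's own z axis and vertical below 0.1 rad and contact force between thick_block and thin_block above 0.3 N), for 0.1 s.
3. slid along to flush: ends within 3.5 mm, faces together, both standing on the jig, the thick block let go (x of thick_block in the frame of thin_block between -0.0035 and 0.0035 m and y of thick_block in the frame of thin_block between -0.0285 and -0.0235 m and z of thick_block in the frame of thin_block between -0.004 and 0.004 m and angle between the x axis of thick_block and the x axis of thin_block, either way round below 0.06 rad and angle between each of thick_block, thin_block's own z axis and vertical below 0.1 rad and z of thick_block in the frame of jig between 0.003 and 0.01 m and contact force between the fingers and thick_block below 0.1 N), for 0.2 s.
4. the two blocks are lifted together, 25 mm or more clear of the jig's plate, still flush (x of thick_block in the frame of thin_block between -0.0035 and 0.0035 m and y of thick_block in the frame of thin_block between -0.0285 and -0.0235 m and z of thick_block in the frame of thin_block between -0.004 and 0.004 m and angle between the x axis of thick_block and the x axis of thin_block, either way round below 0.06 rad and angle between each of thick_block, thin_block's own z axis and vertical below 0.1 rad and height (world z) of each of thick_block, thin_block above 0.031 m), for 0.1 s.
At the end, for the whole second after the job is handed in: Both blocks stand upright on the case's floor, at rest and let go, still joined: broad faces together (centres 26 mm apart within 2.5 mm, parallel within 0.06 rad), ends flush within 3.5 mm; the hood is still open (over 1.5 rad) (x of thick_block in the frame of thin_block between -0.0035 and 0.0035 m and y of thick_block in the frame of thin_block between -0.0285 and -0.0235 m and z of thick_block in the frame of thin_block between -0.004 and 0.004 m and angle between the x axis of thick_block and the x axis of thin_block, either way round below 0.06 rad and angle between each of thick_block, thin_block's own z axis and vertical below 0.1 rad and x of thick_block in the frame of case between -0.04 and 0.04 m and y of thick_block in the frame of case between -0.044 and 0.044 m and z of thick_block in the frame of case between 0.002 and 0.0095 m and x of thin_block in the frame of case between -0.04 and 0.04 m and y of thin_block in the frame of case between -0.044 and 0.044 m and z of thin_block in the frame of case between 0.002 and 0.0095 m and value of joint hood above 1.5 rad and linear speed of each of thick_block, thin_block below 0.02 m/s); the robot touches nothing.
It fails at once if another stamp is shifted by more than 20 mm (distance of any of stamp_narrow, stamp_short, stamp_knob from where it was at the start of the episode above 0.02 m).
It fails at once if the thick block stands square in front of the thin block with a gap of more than 4 mm between the faces (it was not slid on in contact) (x of thick_block in the frame of thin_block between -0.007 and 0.007 m and y of thick_block in the frame of thin_block between -0.055 and -0.0302 m and z of thick_block in the frame of thin_block between -0.04 and 0.04 m).
It also fails if it takes over 67 s, if anything falls off the work surface, if the arm or the gripper's body presses on something with over 40 N, if the wrist force passes 120 N, or if a joint passes its speed limit or range.

## Working session

There is one attempt and no reset: what is moved stays moved. The work goes in short steps, Python scripts to look and compute and a shell command to move; the robot and the scene stay as the last step left them, time stands still between calls to the robot, and variables do not carry over. Pictures are saved under pics/ and viewed, about 8 in all and at most 12, crops included, and the job is handed in when it is done.

```bash
ls; mkdir -p pics; python3 - <<'E'
from cell import robot, viewer
import cv2, numpy as np
np.set_printoptions(precision=4,suppress=True)
print({k:np.round(v,3) for k,v in robot.observe().items()})
for n in ["scene","top","wrist"]:
    m=viewer.camera_model(n); print(n,{k:np.round(v,3).tolist() for k,v in m.items()})
a=viewer.read_camera("top"); b=viewer.read_camera("scene")
cv2.imwrite("pics/top0.png",a);cv2.imwrite("pics/scene0.png",b)
E
```

```text
pics
{'time': np.float64(0.0), 'qpos': array([ 1.054,  0.343,  1.525,  0.   ,  1.275, -0.146]), 'qvel': array([-0.   ,  0.001, -0.   ,  0.001,  0.   , -0.001]), 'joint_efforts': array([ -0.   , -43.124, -24.423,   0.072,   0.056,  -0.   ]), 'tool_pos': array([0.19 , 0.489, 0.404]), 'tool_rot': array([-3.14 , -0.   ,  2.771]), 'contact_force': array([ 0.22 , -0.468, -0.797]), 'torque': array([ 0.007, -0.043,  0.05 ]), 'opening': np.float64(0.092)}
scene {'fx': 404.642, 'fy': 404.642, 'cx': 257.754, 'cy': 193.885, 'pose': [[0.652, 0.359, -0.668, -0.259], [-0.758, 0.308, -0.575, -0.555], [-0.001, 0.881, 0.473, 0.586], [0.0, 0.0, 0.0, 1.0]]}
top {'fx': 356.124, 'fy': 356.124, 'cx': 254.038, 'cy': 192.139, 'pose': [[0.024, 0.983, -0.181, 0.24], [-1.0, 0.023, -0.007, 0.004], [-0.003, 0.182, 0.983, 1.117], [0.0, 0.0, 0.0, 1.0]]}
wrist {'fx': 332.229, 'fy': 332.229, 'cx': 258.26, 'cy': 190.025, 'mount': [[0.001, 0.964, 0.265, 0.071], [1.0, -0.0, -0.001, 0.0], [-0.001, 0.265, -0.964, 0.019], [0.0, 0.0, 0.0, 1.0]]}
```

View pics/top0.png

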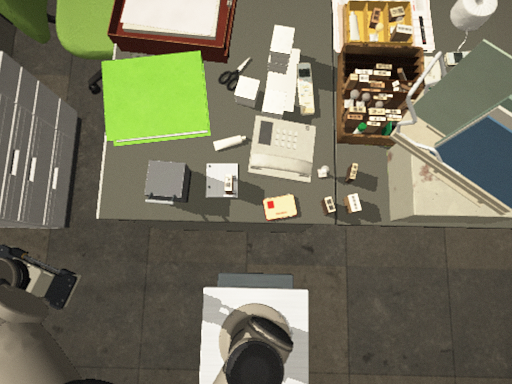

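View pics/scene0.png

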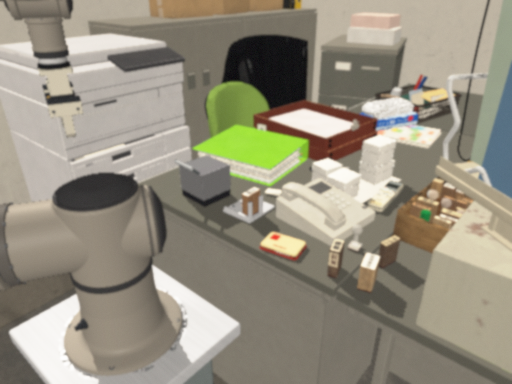

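```bash
python3 - <<'E'
import cv2, numpy as np
a=cv2.imread("pics/top0.png")[145:225,130:380];b=cv2.imread("pics/scene0.png")[150:265,165:415]
c=cv2.imread("pics/scene0.png")
o=np.vstack([cv2.resize(i,None,fx=3,fy=3,interpolation=cv2.INTER_CUBIC) for i in(a,c[150:268,165:415])])
cv2.imwrite("pics/crop1.png",o)
E
```

```text
(no output)
```

View pics/crop1.png

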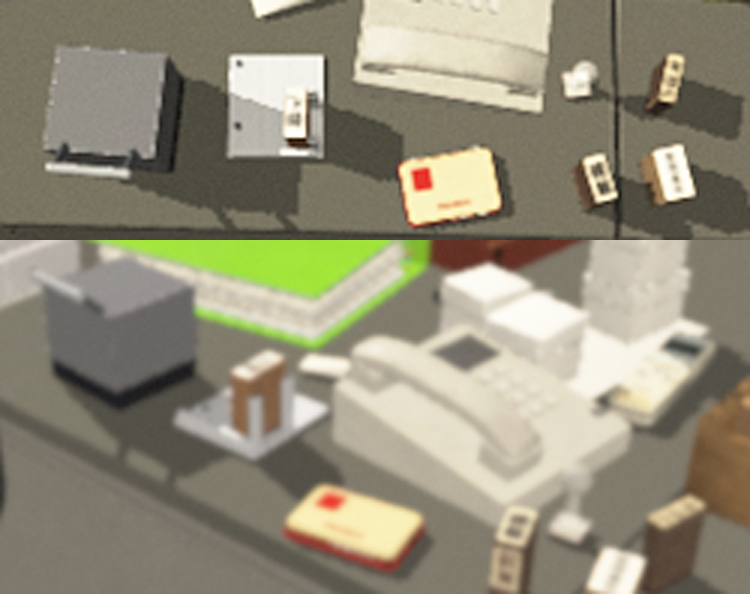

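```bash
cat > h.py <<'E'
import numpy as np, cv2
from scipy.spatial.transform import Rotation as R
from cell import robot, viewer
np.set_printoptions(precision=4,suppress=True)
def cam(name):
    m=viewer.camera_model(name)
    if name=="wrist":
        s=robot.observe(); T=np.eye(4); T[:3,:3]=R.from_euler("xyz",s["tool_rot"]).as_matrix(); T[:3,3]=s["tool_pos"]
        m["pose"]=T@np.array(m["mount"])
    m["pose"]=np.array(m["pose"]); return m
def cast(m,uv,z):
    uv=np.atleast_2d(np.float64(uv)); d=np.c_[(uv[:,0]-m["cx"])/m["fx"],-(uv[:,1]-m["cy"])/m["fy"],-np.ones(len(uv))]@m["pose"][:3,:3].T
    o=m["pose"][:3,3]; return o+d*((z-o[2])/d[:,2])[:,None]
def proj(m,p):
    q=(np.atleast_2d(p)-m["pose"][:3,3])@m["pose"][:3,:3]
    return np.c_[m["cx"]-m["fx"]*q[:,0]/q[:,2], m["cy"]+m["fy"]*q[:,1]/q[:,2]]
def st():
    s=robot.observe(); return {k:np.round(s[k],4) for k in("time","tool_pos","tool_rot","contact_force","opening")}
E
python3 - <<'E'
from h import *
m=cam("top"); f=lambda l,z:cast(m,np.array(l)/3+[130,145],z)
print("plate",f([(228,55),(325,55),(325,157),(228,157)],.006))
print("bar",f([(46,168),(130,173)],.123))
print("hoodtop",f([(57,45),(167,52),(160,157),(43,152)],.110))
print("thick",f([(655,148),(684,144),(696,195),(667,203)],.062))
print("thin",f([(288,87),(309,87),(309,142),(286,140)],.075))
print("short,narrow,knob",f([(599,180)],.07),f([(672,78)],.063),f([(587,72)],.06))
E
```

```text
plate [[0.5353 0.169  0.006 ]
 [0.5377 0.0648 0.006 ]
 [0.4267 0.0613 0.006 ]
 [0.4243 0.1636 0.006 ]]
bar [[0.3904 0.3179 0.123 ]
 [0.3874 0.2384 0.123 ]]
hoodtop [[0.5138 0.3209 0.11  ]
 [0.5093 0.2131 0.11  ]
 [0.4055 0.2137 0.11  ]
 [0.4077 0.3261 0.11  ]]
thick [[ 0.4341 -0.272   0.062 ]
 [ 0.4389 -0.3012  0.062 ]
 [ 0.3876 -0.3116  0.062 ]
 [ 0.3789 -0.2826  0.062 ]]
thin [[0.4853 0.0971 0.075 ]
 [0.4858 0.076  0.075 ]
 [0.4298 0.0741 0.075 ]
 [0.4313 0.097  0.075 ]]
short,narrow,knob [[ 0.3992 -0.2138  0.07  ]] [[ 0.5065 -0.2907  0.063 ]] [[ 0.5115 -0.2053  0.06  ]]
```

```bash
python3 -m creep '[[[20,-21,0,0,0,-7],[20,-21,0,0,0,-7],[20,-21,0,0,0,-7],[20,-21,0,0,0,-7],[20,-21,0,0,0,-7]]]' -1; python3 -m creep '[[[20,-21,0,0,0,-7],[20,-21,0,0,0,-7],[20,-21,0,0,0,-7],[20,-21,0,0,0,-7],[0,0,0,0,0,0]]]'; python3 - <<'E'
from h import *
print(st())
m=cam("wrist"); a=viewer.read_camera("wrist"); cv2.imwrite("pics/w1.png",a); np.savez("w1",pose=m["pose"])
print(proj(m,[[.389,.248,.123],[.389,.308,.123]]))
E
```

```text
time: 0.52
tool_pos: [0.2892, 0.3832, 0.4017]
tool_rot: [-3.137, -0.002, 2.15]
contact_force: [1.4, 0.6, -0.1]
opening: 0.0918
time: 0.93
tool_pos: [0.3745, 0.2915, 0.4003]
tool_rot: [-3.135, 0.001, 1.639]
contact_force: [-0.5, -0.7, 0.9]
opening: 0.0917
{'time': np.float64(0.9333), 'tool_pos': array([0.3745, 0.2915, 0.4003]), 'tool_rot': array([-3.1348,  0.0007,  1.6394]), 'contact_force': array([-0.5028, -0.6722,  0.9133]), 'opening': np.float64(0.0917)}
[[273.7634 241.215 ]
 [279.9234 171.5884]]
```

View pics/w1.png

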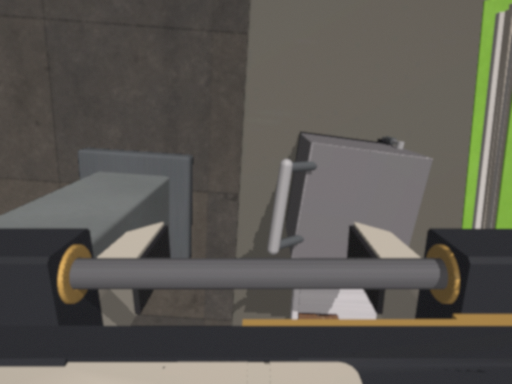

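```bash
python3 - <<'E'
from h import *
m=cam("wrist")
print("bar",cast(m,[(287,163),(274,249)],.123))
for z in (.085,.1,.11): print("hood top-left,left-far; right front",z,cast(m,[(302,134),(428,157),(292,310)],z))
E
```

```text
bar [[0.3923 0.3167 0.123 ]
 [0.3884 0.2423 0.123 ]]
hood top-left,left-far; right front 0.085 [[0.4065 0.3366 0.085 ]
 [0.5213 0.3247 0.085 ]
 [0.4157 0.158  0.085 ]]
hood top-left,left-far; right front 0.1 [[0.4046 0.338  0.1   ]
 [0.5135 0.3267 0.1   ]
 [0.4133 0.1684 0.1   ]]
hood top-left,left-far; right front 0.11 [[0.4033 0.3389 0.11  ]
 [0.5083 0.328  0.11  ]
 [0.4117 0.1754 0.11  ]]
```

```bash
python3 -m creep '[[[8,-7,-28,0,0,-3.3],[8,-6,-28,0,0,-3.3],[0,0,-28,0,0,0],[0,0,-28,0,0,0],[0,0,0,0,0,0]]]' -1; python3 -m creep '[[[0,0,0,0,0,0]]]'
```

```text
time: 1.4
tool_pos: [0.3878, 0.2808, 0.2859]
tool_rot: [-3.137, -0.004, 1.532]
contact_force: [-1.2, -0.8, -0.8]
opening: 0.0917
time: 1.48
tool_pos: [0.3873, 0.2814, 0.2857]
tool_rot: [-3.135, -0.003, 1.534]
contact_force: [0.8, 0.1, 0.8]
opening: 0.0919
```

```bash
python3 -m creep '[[[2,0,0,0,0,0],[0,0,0,0,0,0],[0,0,0,0,0,0],[0,0,0,0,0,0],[0,0,0,0,0,0]]]' 1 20; python3 -m creep '[[[0,0,0,0,0,0],[0,0,0,0,0,0],[0,0,0,0,0,0]]]'
```

```text
time: 1.9
tool_pos: [0.3896, 0.2838, 0.2911]
tool_rot: [3.141, -0.007, 1.539]
contact_force: [0.2, 0.4, 0.1]
opening: 0.0635
time: 2.15
tool_pos: [0.3898, 0.2839, 0.2928]
tool_rot: [3.138, -0.009, 1.539]
contact_force: [-1.0, -1.1, 0.4]
opening: 0.043
```

```bash
python3 -m creep '[[[0,-1,-3,0,0,0],[0,-1,-3,0,0,0],[0,0,-1,0,0,0],[0,0,-1,0,0,0],[0,0,0,0,0,0]]]' 1 20; python3 -m creep '[[[0,0,0,0,0,0],[0,0,0,0,0,0],[0,0,0,0,0,0]]]'
```

```text
time: 2.57
tool_pos: [0.3899, 0.2815, 0.2838]
tool_rot: [3.138, -0.009, 1.539]
contact_force: [10.5, -1.0, -3.1]
opening: 0.0097
time: 2.82
tool_pos: [0.3902, 0.2814, 0.2838]
tool_rot: [3.138, -0.009, 1.538]
contact_force: [0.0, -0.4, -0.3]
opening: 0.0093
```

```bash
python3 -m creep '[[[10,-0.5,12,0,0,0],[11,-0.5,11,0,0,0],[12,-0.5,10,0,0,0],[13,-0.5,8.5,0,0,0]]]' 1 25;  python3 -m creep '[[[14,-0.5,7,0,0,0],[14.5,-0.5,6,0,0,0],[15,-0.7,4.5,0,0,0],[15.5,-0.7,3,0,0,0]]]'
```

```text
time: 3.15
tool_pos: [0.433, 0.2795, 0.3232]
tool_rot: [-3.13, -0.005, 1.539]
contact_force: [-3.2, -0.4, 0.8]
opening: 0.0091
time: 3.48
tool_pos: [0.4905, 0.2765, 0.3456]
tool_rot: [-3.118, -0.001, 1.54]
contact_force: [-2.8, -1.5, 2.7]
opening: 0.0089
```

```bash
python3 -m creep '[[[16,-0.7,2,0,0,0],[16,-0.7,0.5,0,0,0],[16,-0.7,-1,0,0,0],[16,-0.7,-2.5,0,0,0]]]' 1 25;  python3 -m creep '[[[15,-0.7,-5,0,0,0],[15,-0.7,-6,0,0,0],[14,-0.7,-7,0,0,0],[13,-0.7,-8,0,0,0]]]'
```

```text
time: 3.82
tool_pos: [0.5556, 0.2728, 0.3457]
tool_rot: [-3.112, 0.001, 1.54]
contact_force: [-1.4, -0.8, -0.7]
opening: 0.0093
time: 4.15
tool_pos: [0.6151, 0.2692, 0.3191]
tool_rot: [-3.11, 0.002, 1.539]
contact_force: [-1.8, 0.7, -0.7]
opening: 0.0086
```

```bash
python3 -m creep '[[[0,0,0,0,0,0],[0,0,0,0,0,0],[0,0,0,0,0,0],[0,0,15,0,0,0],[0,0,30,0,0,0]]]' 0.4;  python3 -m creep '[[[0,-5,40,0,0,0],[-10,-35,20,0,0,0],[-15,-35,0,0,0,0],[-15,-35,0,0,0,0],[0,0,0,0,0,0]]]' -1; python3 - <<'E'
from h import *
a=viewer.read_camera("scene"); cv2.imwrite("pics/s2.png",a)
cv2.imwrite("pics/s2c.png",cv2.resize(a[100:300,100:420],None,fx=2,fy=2))
E
```

```text
time: 4.57
tool_pos: [0.6151, 0.2683, 0.3547]
tool_rot: [-3.094, 0.008, 1.538]
contact_force: [0.8, -0.1, 0.5]
opening: 0.0271
time: 4.98
tool_pos: [0.5695, 0.1584, 0.4245]
tool_rot: [-3.103, 0.006, 1.546]
contact_force: [1.3, 0.1, 0.1]
opening: 0.0561
```

View pics/s2c.png

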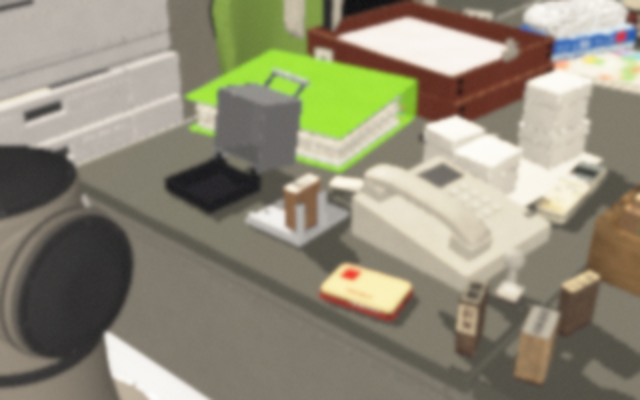

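```bash
cat >> h.py <<'E'
def go(p,yaw,pitch=0.0):
    "remaining shift mm and rotvec deg to tool pose (p, pi, 0, yaw)"
    s=robot.observe(); A=R.from_euler("xyz",s["tool_rot"]); B=R.from_euler("xyz",[np.pi,pitch,yaw])
    return np.round(np.r_[(np.array(p)-s["tool_pos"])*1e3, (B*A.inv()).as_rotvec(degrees=True)],1)
E
python3 -m creep '[[[-30,-16,-8,0,-1.1,0],[-30,-16,-8,0,-1.1,0],[-30,-16,-8,0,0,0],[0,0,0,0,0,0],[0,0,0,0,0,0]]]' -1; python3 - <<'E'
from h import *
print(st(), go([.48,.11,.4],np.pi/2))
m=cam("wrist"); a=viewer.read_camera("wrist"); cv2.imwrite("pics/w2.png",a); np.savez("w2",pose=m["pose"])
E
```

```text
time: 5.45
tool_pos: [0.4746, 0.1134, 0.3985]
tool_rot: [-3.141, 0.001, 1.549]
contact_force: [-0.1, -0.2, 0.8]
opening: 0.0905
{'time': np.float64(5.45), 'tool_pos': array([0.4746, 0.1134, 0.3985]), 'tool_rot': array([-3.1406,  0.0012,  1.5486]), 'contact_force': array([-0.1075, -0.2108,  0.8286]), 'opening': np.float64(0.0905)} [ 5.4 -3.4  1.5  0.1 -0.1  1.3]
```

View pics/w2.png

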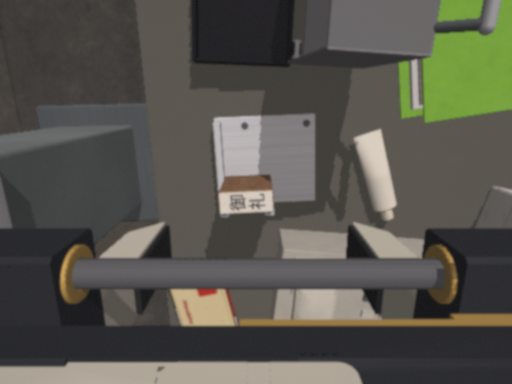

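```bash
cat >> h.py <<'E'
def edge(g,axis,rng,lo,hi,sign):
    """line edge points: for each i in rng scan lo..hi along rows(axis=0)/cols(axis=1); strongest gradient of sign; returns fitted two end pts (u,v) and rms"""
    P=[]
    for i in rng:
        s=g[lo:hi,i] if axis==0 else g[i,lo:hi]
        d=np.maximum(sign*np.gradient(cv2.GaussianBlur(s.astype(float).reshape(1,-1),(5,1),1)[0]),0); k=int(d.argmax()); w=slice(max(k-2,0),k+3)
        P.append((i,lo+(np.arange(len(d))[w]*d[w]).sum()/(d[w].sum()+1e-9)))
    P=np.array(P); 
    for _ in range(4):
        c=np.polyfit(P[:,0],P[:,1],1); e=abs(np.polyval(c,P[:,0])-P[:,1]); P=P[e<=max(2*np.median(e),.4)]
    E=np.array([(t,np.polyval(c,t)) for t in (rng[0],rng[-1])]); 
    return (E if axis==0 else E[:,::-1]), round(float(e.mean()),2), len(P)
E
python3 - <<'E'
from h import *
m=cam("wrist"); m["pose"]=np.load("w2.npz")["pose"]; g=cv2.cvtColor(cv2.imread("pics/w2.png"),cv2.COLOR_BGR2GRAY)
def s(n,z,*a):
    e,r,k=edge(g,*a); p=cast(m,e,z); d=p[1]-p[0]; print(n,e.round(1).tolist(),r,k,p[:,:2].tolist(),"ang",np.arctan2(d[1],d[0]))
s("plate +Y edge",.006,0,range(228,308),106,126,1)
s("plate far X",.006,1,range(122,196),306,326,-1)
s("plate near X",.006,1,range(125,180),205,219,1)
s("thin face top edge",.075,0,range(222,270),184,198,1)
s("thin back top edge",.075,0,range(222,270),206,220,-1)
s("thin far end",.075,1,range(195,209),266,281,-1)
s("thin near end",.075,1,range(195,209),212,226,1)
s("case inner near(robot)",.02,1,range(15,55),188,206,-1)
s("case -Y wall outer",.02,0,range(210,285),58,72,1)
s("case -Y wall?",.02,0,range(210,285),48,62,-1)
E
```

```text
plate +Y edge [[228.0, 116.2], [307.0, 113.5]] 0.15 80 [[0.4424521715853714, 0.16663169080744378], [0.5291526256636492, 0.16763982351755352]] ang 0.011627243359450286
plate far X [[314.9, 122.0], [314.8, 195.0]] 0.01 74 [[0.5379842441702598, 0.1583024626471221], [0.539875487629301, 0.07435590800234029]] ang -1.5482709999366902
plate near X [[212.7, 125.0], [216.6, 179.0]] 0.11 55 [[0.42506118297583384, 0.15747663635505388], [0.42599261506169084, 0.09605362080079251]] ang -1.5556332695608972
thin face top edge [[222.0, 191.7], [269.0, 189.7]] 0.22 48 [[0.43977195647270634, 0.09988725678451464], [0.4845100177046066, 0.10091725653425497]] ang 0.023018829921520042
thin back top edge [[222.0, 213.7], [269.0, 211.3]] 0.16 44 [[0.43865142430205084, 0.07773234972299013], [0.4842285200911776, 0.07923707627742542]] ang 0.03300298481430304
thin far end [[271.7, 195.0], [273.2, 208.0]] 0.17 14 [[0.48701103760276815, 0.09561186655563517], [0.4883491097710814, 0.08252053603076416]] ang -1.468939487669842
thin near end [[218.1, 195.0], [219.3, 208.0]] 0.1 14 [[0.43585216835823415, 0.09670991733254326], [0.43631852622305434, 0.08363649049498788]] ang -1.5351392487262618
case inner near(robot) [[190.9, 15.0], [191.0, 54.0]] 0.04 39 [[0.4118480196569354, 0.2649199238713795], [0.409241796848578, 0.22934821331643146]] ang -1.6439323755674229
case -Y wall outer [[210.0, 63.7], [284.0, 66.6]] 0.09 75 [[0.42782548409685695, 0.21978356430315804], [0.5029572318841267, 0.21534868154933678]] ang -0.058959664646478185
case -Y wall? [[210.0, 60.7], [284.0, 54.7]] 0.5 27 [[0.4279971973218528, 0.222636619037435], [0.5029685071237766, 0.22662494128358315]] ang 0.05314788125816533
```

```bash
python3 -m creep '[[[-6,-38,0,0,0,-2],[-6,-38,0,0,0,-2],[-6,-38,0,0,0,-2],[-6,-38,0,0,0,-2],[-6,-38,0,0,0,-2]]]' 0 15; python3 -m creep '[[[-6,-38,0,0,0,0],[-6,-38,0,0,0,0],[-6,-38,0,0,0,0],[-6,-38,0,0,0,0],[-6,-36,0,0,0,0]]]'; python3 -m creep '[[[0,0,0,0,0,0],[0,0,0,0,0,0]]]' -0.55; python3 - <<'E'
from h import *
print(st(), go([.41,-.265,.4],1.38))
m=cam("wrist"); a=viewer.read_camera("wrist"); cv2.imwrite("pics/w3.png",a); np.savez("w3",pose=m["pose"])
E
```

```text
time: 5.92
tool_pos: [0.4487, -0.0733, 0.4009]
tool_rot: [3.136, -0.002, 1.386]
contact_force: [1.3, -0.4, 0.1]
opening: 0.063
time: 6.33
tool_pos: [0.4224, -0.2703, 0.4041]
tool_rot: [3.127, -0.001, 1.39]
contact_force: [0.7, 0.2, 0.8]
opening: 0.0464
time: 6.5
tool_pos: [0.4234, -0.2775, 0.4044]
tool_rot: [3.124, 0.002, 1.383]
contact_force: [0.1, 0.7, -0.2]
opening: 0.0551
{'time': np.float64(6.5), 'tool_pos': array([ 0.4234, -0.2775,  0.4044]), 'tool_rot': array([3.1242, 0.0024, 1.3834]), 'contact_force': array([ 0.1016,  0.7096, -0.1569]), 'opening': np.float64(0.0551)} [-13.4  12.5  -4.4   0.3   1.   -0.2]
```

View pics/w3.png

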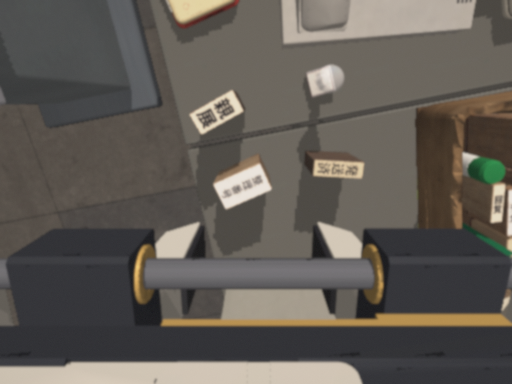

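```bash
python3 - <<'E'
from h import *
m=cam("wrist"); m["pose"]=np.load("w3.npz")["pose"]; im=cv2.imread("pics/w3.png")
roi=np.zeros(im.shape[:2],np.uint8); roi[150:215,205:280]=1
hsv=cv2.cvtColor(im,cv2.COLOR_BGR2HSV); mask=((hsv[...,2]>150)&(hsv[...,1]<70)&(roi>0)).astype(np.uint8)
c=max(cv2.findContours(mask,0,2)[0],key=cv2.contourArea)
P=cast(m,c[:,0,:],.062)[:,:2].astype(np.float32)*1000
r=cv2.minAreaRect(P); print(r); 
roi[:]=0; roi[140:190,300:370]=1
for nm,box,z in (("narrow",(148,182,305,366),.063),("short",(88,136,188,246),.072),("knobfoot",(60,98,305,346),.06)):
    q=(hsv[...,2]>130).astype(np.uint8)*0; q[box[0]:box[1],box[2]:box[3]]=(hsv[box[0]:box[1],box[2]:box[3],2]>150)
    c=max(cv2.findContours(q,0,2)[0],key=cv2.contourArea); P=cast(m,c[:,0,:],z)[:,:2].astype(np.float32)*1000; print(nm,cv2.minAreaRect(P))
E
```

```text
((411.2749328613281, -289.423828125), (52.74308776855469, 30.79656410217285), 13.112405776977539)
narrow ((508.4363708496094, -289.8277587890625), (16.80912971496582, 49.91014099121094), 75.42193603515625)
short ((402.2195739746094, -213.57125854492188), (46.09342956542969, 22.1580867767334), 17.678117752075195)
knobfoot ((507.9910888671875, -203.14154052734375), (32.815486907958984, 23.148887634277344), 6.190866947174072)
```

```bash
python3 -m creep '[[[-3,-3,-30,0,0.5,6],[-3,-3,-30,0,0.5,6],[-3,-3,-30,0,0,6],[-3,-3,-30,0,0,6],[0,0,0,0,0,0]]]' -0.55; python3 - <<'E'
from h import *
print(go([.4113,-.2894,.197],1.80),robot.observe()["opening"])
E
```

```text
time: 6.97
tool_pos: [0.4166, -0.2842, 0.2841]
tool_rot: [3.131, 0.009, 1.831]
contact_force: [-0.7, 2.0, -0.6]
opening: 0.0711
[ -5.3  -5.2 -87.1   0.4   0.7  -1.8] 0.07113529465347182
```

```bash
python3 -m creep '[[[-3,-3,-5,0.4,0.7,-1],[-2,-2,-25,0,0,-0.8],[0,0,-25,0,0,0],[0,0,-25,0,0,0],[0,0,0,0,0,0]]]' ; python3 - <<'E'
from h import *
print(st(),go([.4113,-.2894,.197],1.80),robot.observe()["opening"])
E
```

```text
time: 7.38
tool_pos: [0.417, -0.2873, 0.2086]
tool_rot: [3.137, 0.006, 1.786]
contact_force: [-0.3, 0.7, -0.9]
opening: 0.0712
{'time': np.float64(7.3833), 'tool_pos': array([ 0.417 , -0.2873,  0.2086]), 'tool_rot': array([3.137 , 0.0062, 1.7857]), 'contact_force': array([-0.3024,  0.7284, -0.8528]), 'opening': np.float64(0.0712)} [ -5.7  -2.1 -11.6   0.3   0.3   0.8] 0.07117184719315045
```

```bash
python3 -m creep '[[[-5,-2,-3,0,0.3,0.8],[-1,0,-5,0,0,0],[0,0,-4,0,0,0],[0,0,0,0,0,0]]]' ;python3 -m creep '[[[0,0,0,0,0,0],[0,0,0,0,0,0],[0,0,0,0,0,0],[0,0,0,0,0,0],[0,0,0,0,0,0]]]' 1 20; python3 - <<'E'
from h import *
print(st(),go([.4113,-.2894,.197],1.80),robot.observe()["opening"])
E
```

```text
time: 7.72
tool_pos: [0.4133, -0.2901, 0.2016]
tool_rot: [3.139, 0.011, 1.797]
contact_force: [-1.1, -0.9, -0.0]
opening: 0.0712
time: 8.13
tool_pos: [0.414, -0.2907, 0.2046]
tool_rot: [3.136, 0.016, 1.796]
contact_force: [-0.4, 0.1, -0.7]
opening: 0.052
{'time': np.float64(8.1333), 'tool_pos': array([ 0.414 , -0.2907,  0.2046]), 'tool_rot': array([3.1358, 0.0157, 1.796 ]), 'contact_force': array([-0.4434,  0.0556, -0.7441]), 'opening': np.float64(0.052)} [-2.7  1.3 -7.6  0.8  0.5  0.2] 0.05197685719187655
```

```bash
python3 -m creep '[[[0,0,20,0,0,0],[0,0,38,0,0,0],[0,0,38,0,0,0],[0,0,20,0,0,0],[3,20,0,0,0,-2]]]' 1 20;python3 -m creep '[[[7,38,0,0,0,-2],[7,38,0,0,0,-2],[7,38,0,0,0,-2],[7,38,0,0,0,-2],[7,38,0,0,0,-2]]]';python3 -m creep '[[[7,38,0,0,0,0],[7,38,0,0,0,0],[7,38,0,0,0,0],[7,38,0,0,0,0],[7,30,0,0,0,0]]]'; python3 -m creep '[[[0,0,0,0,0,0],[0,0,0,0,0,0]]]'; python3 - <<'E'
from h import *
print(st(),go([.4865,.1245,.213],1.59))
E
```

```text
time: 8.55
tool_pos: [0.4157, -0.2716, 0.3235]
tool_rot: [3.139, 0.011, 1.758]
contact_force: [0.9, -0.2, -0.7]
opening: 0.0518
time: 8.97
tool_pos: [0.4502, -0.0792, 0.3268]
tool_rot: [3.132, 0.018, 1.564]
contact_force: [1.0, -0.1, -0.3]
opening: 0.0518
time: 9.38
tool_pos: [0.4842, 0.1133, 0.3275]
tool_rot: [3.131, 0.017, 1.561]
contact_force: [-0.3, 0.0, -1.4]
opening: 0.0524
time: 9.55
tool_pos: [0.4843, 0.1193, 0.3274]
tool_rot: [3.131, 0.016, 1.569]
contact_force: [0.3, -0.2, -0.9]
opening: 0.0517
{'time': np.float64(9.55), 'tool_pos': array([0.4843, 0.1193, 0.3274]), 'tool_rot': array([3.1306, 0.0159, 1.5686]), 'contact_force': array([ 0.2994, -0.2463, -0.9315]), 'opening': np.float64(0.0517)} [   2.2    5.2 -114.4    0.9    0.6    1.2]
```

```bash
python3 -m creep '[[[2,3,-20,0,0,1.2],[0,2,-30,0,0,0],[0,0,-30,0,0,0],[0,0,-15,0,0,0],[0,0,0,0,0,0]]]'; python3 - <<'E'
from h import *
print(st(),go([.4865,.1245,.213],1.59))
m=cam("wrist"); a=viewer.read_camera("wrist"); cv2.imwrite("pics/w4.png",a); np.savez("w4",pose=m["pose"])
E
```

```text
time: 9.97
tool_pos: [0.486, 0.1218, 0.231]
tool_rot: [3.125, 0.016, 1.589]
contact_force: [-1.6, -0.5, -1.1]
opening: 0.0519
{'time': np.float64(9.9667), 'tool_pos': array([0.486 , 0.1218, 0.231 ]), 'tool_rot': array([3.1252, 0.0163, 1.5893]), 'contact_force': array([-1.5552, -0.4923, -1.0504]), 'opening': np.float64(0.0519)} [  0.5   2.7 -18.    0.9   1.    0. ]
```

View pics/w4.png

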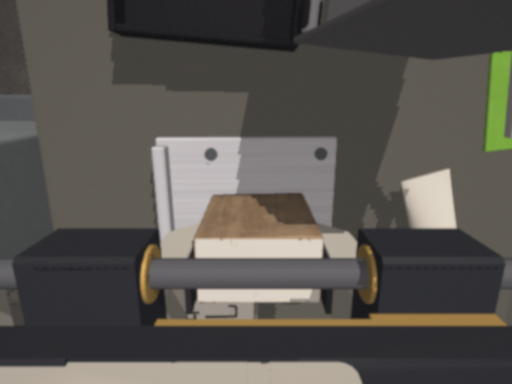

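```bash
python3 - <<'E'
from h import *
m=cam("wrist"); m["pose"]=np.load("w4.npz")["pose"]
print(cast(m,[(200,239),(317,239),(200,298),(315,299)],.0884)); print(cast(m,[(190,301),(254,304)],.075))
E
python3 -m creep '[[[0,2,-8,0,0.4,0],[0,1,-6,0,0,0],[0,0,-2,0,0,0],[0,0,0,0,0,0]]]'
```

```text
[[0.465  0.1363 0.0884]
 [0.512  0.1368 0.0884]
 [0.4642 0.1091 0.0884]
 [0.5131 0.109  0.0884]]
[[0.4572 0.0983 0.075 ]
 [0.4873 0.0969 0.075 ]]
time: 10.35
tool_pos: [0.4877, 0.1233, 0.2181]
tool_rot: [3.127, 0.016, 1.586]
contact_force: [-0.3, 0.5, -1.3]
opening: 0.0521
```

```bash
python3 -m creep '[[[0,0,-3,0,0,0],[0,0,-3,0,0,0],[0,0,-2,0,0,0]]]'; python3 -m creep '[[[0,0,-2,0,0,0],[0,0,-1,0,0,0]]]'
```

```text
time: 10.6
tool_pos: [0.4884, 0.1233, 0.2113]
tool_rot: [3.123, 0.016, 1.586]
contact_force: [1.0, 0.9, -0.5]
opening: 0.0521
time: 10.77
tool_pos: [0.4886, 0.1233, 0.21]
tool_rot: [3.122, 0.016, 1.587]
contact_force: [-4.1, -0.9, 17.6]
opening: 0.0521
```

```bash
python3 -m creep '[[[0,-2,0.8,0,0,0],[0,-2,0,0,0,0],[0,-1.5,0,0,0,0]]]'; python3 -m creep '[[[0,-1.5,0,0,0,0],[0,-1.5,0,0,0,0]]]'
```

```text
time: 11.02
tool_pos: [0.4887, 0.1179, 0.2115]
tool_rot: [3.12, 0.016, 1.588]
contact_force: [0.4, -0.1, -0.6]
opening: 0.0519
time: 11.18
tool_pos: [0.4887, 0.1146, 0.2113]
tool_rot: [3.12, 0.016, 1.587]
contact_force: [-0.4, 0.7, 0.4]
opening: 0.052
```

```bash
python3 -m creep '[[[0,-1,0,0,0.9,0],[0,-1,0,0,0,0]]]'; python3 -m creep '[[[0,-1,-0.5,0,0,0],[0,-1,-0.5,0,0,0]]]'
```

```text
time: 11.35
tool_pos: [0.4893, 0.1135, 0.2114]
tool_rot: [3.135, 0.012, 1.585]
contact_force: [-2.1, 8.4, 1.9]
opening: 0.0522
time: 11.52
tool_pos: [0.4894, 0.1129, 0.2108]
tool_rot: [3.135, 0.008, 1.583]
contact_force: [-0.7, 6.5, 3.4]
opening: 0.052
```

```bash
python3 -m creep '[[[0,-0.5,0,0,0,0.2],[0,-0.3,0,0,0,0],[-3,-0.4,0,0,0,0],[-3,-0.4,0,0,0,0]]]'; python3 -m creep '[[[-3,-0.4,0,0,0,0],[-3,-0.4,0,0,0,0]]]'
```

```text
time: 11.85
tool_pos: [0.4843, 0.1124, 0.2111]
tool_rot: [3.132, 0.005, 1.586]
contact_force: [2.9, 5.8, -0.9]
opening: 0.0523
time: 12.02
tool_pos: [0.4788, 0.112, 0.2114]
tool_rot: [3.129, 0.004, 1.585]
contact_force: [2.3, 6.0, -1.1]
opening: 0.052
```

```bash
python3 -m creep '[[[-3,-0.4,-0.3,0,0,0],[-3,-0.4,-0.3,0,0,0],[-3,-0.4,0,0,0,0]]]'; python3 -m creep '[[[-2.5,-0.4,-0.3,0,0,0],[-2,-0.4,0,0,0,0]]]';  python3 -m creep '[[[-1.5,-0.4,0,0,0,0]]]'
```

```text
time: 12.27
tool_pos: [0.4704, 0.1115, 0.2113]
tool_rot: [3.123, 0.002, 1.584]
contact_force: [3.3, 5.6, -0.7]
opening: 0.0521
time: 12.43
tool_pos: [0.4663, 0.1112, 0.2115]
tool_rot: [3.119, 0.0, 1.583]
contact_force: [2.7, 5.9, -2.2]
opening: 0.0522
time: 12.52
tool_pos: [0.465, 0.1111, 0.2117]
tool_rot: [3.117, -0.0, 1.583]
contact_force: [2.9, 6.3, -1.8]
opening: 0.0523
```

```bash
python3 -m creep '[[[-0.5,-0.4,-0.5,0,0.6,0],[-0.5,-0.4,-0.5,0,0.5,0]]]';  python3 -m creep '[[[-1.5,-0.4,-0.3,0,0,0.2]]]'; python3 -m creep '[[[-1.5,-0.4,-0.3,0,0,0.2]]]'
```

```text
time: 12.68
tool_pos: [0.4643, 0.1108, 0.2112]
tool_rot: [3.133, -0.002, 1.583]
contact_force: [2.2, 5.9, 0.2]
opening: 0.0519
time: 12.77
tool_pos: [0.4634, 0.1107, 0.2112]
tool_rot: [3.13, -0.003, 1.586]
contact_force: [3.4, 6.6, -0.2]
opening: 0.0518
time: 12.85
tool_pos: [0.4625, 0.1106, 0.2113]
tool_rot: [3.127, -0.004, 1.589]
contact_force: [3.2, 7.0, -1.0]
opening: 0.052
```

```bash
python3 -m creep '[[[-1,-0.3,-0.3,0,0.3,0]]]';  python3 -m creep '[[[-1,-0.3,-0.3,0,0.3,0]]]'; python3 -m creep '[[[-1,-0.3,-0.3,0,0.2,0]]]'
```

```text
time: 12.93
tool_pos: [0.4618, 0.1105, 0.2112]
tool_rot: [3.131, -0.004, 1.589]
contact_force: [1.4, 4.4, -0.5]
opening: 0.0521
time: 13.02
tool_pos: [0.461, 0.1103, 0.2111]
tool_rot: [3.135, -0.005, 1.589]
contact_force: [2.4, 4.3, -0.5]
opening: 0.0519
time: 13.1
tool_pos: [0.4602, 0.1102, 0.2109]
tool_rot: [3.137, -0.005, 1.589]
contact_force: [1.6, 4.9, 0.0]
opening: 0.0517
```

```bash
python3 -m creep '[[[-1,-0.3,-0.3,0,0,0]]]';  python3 -m creep '[[[-1,-0.3,-0.3,0,0.2,0]]]'; python3 - <<'E'
from h import *
print(st())
m=cam("wrist"); a=viewer.read_camera("wrist"); cv2.imwrite("pics/w5.png",a); np.savez("w5",pose=m["pose"])
E
```

```text
time: 13.18
tool_pos: [0.4597, 0.1101, 0.2109]
tool_rot: [3.135, -0.006, 1.589]
contact_force: [3.5, 5.3, 0.7]
opening: 0.0519
time: 13.27
tool_pos: [0.4595, 0.11, 0.2111]
tool_rot: [3.134, -0.007, 1.588]
contact_force: [5.7, 4.5, -3.0]
opening: 0.0519
{'time': np.float64(13.2667), 'tool_pos': array([0.4595, 0.11  , 0.2111]), 'tool_rot': array([ 3.1342, -0.0066,  1.5884]), 'contact_force': array([ 5.6783,  4.4957, -2.9986]), 'opening': np.float64(0.0519)}
```

View pics/w5.png

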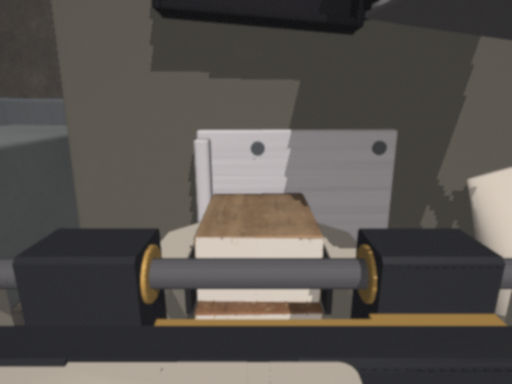

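```bash
python3 -m creep '[[[-1.2,-0.2,-0.6,0,0.2,0]]]';  python3 -m creep '[[[-1.2,0,-0.6,0,0.2,0]]]'; python3 -m creep '[[[-0.5,0,-0.8,0,0,0]]]'
```

```text
time: 13.4
tool_pos: [0.4594, 0.1099, 0.211]
tool_rot: [3.133, -0.007, 1.588]
contact_force: [5.2, 4.2, 1.5]
opening: 0.0519
time: 13.48
tool_pos: [0.4592, 0.1099, 0.211]
tool_rot: [3.133, -0.008, 1.588]
contact_force: [5.0, 1.9, 0.5]
opening: 0.0517
time: 13.57
tool_pos: [0.459, 0.1099, 0.2105]
tool_rot: [3.131, -0.008, 1.588]
contact_force: [0.0, 3.4, 1.3]
opening: 0.0524
```

```bash
python3 -m creep '[[[0,0,-0.8,0,0,0]]]';  python3 -m creep '[[[0,0,-0.8,0,0,0],[0,0,0,0,0,0]]]'; python3 -m creep '[[[0,0,-0.5,0,0,0],[0,0,-0.5,0,0,0],[0,0,-0.5,0,0,0],[0,0,-0.5,0,0,0]]]' -0.6
```

```text
time: 13.65
tool_pos: [0.4589, 0.1099, 0.2101]
tool_rot: [3.131, -0.008, 1.588]
contact_force: [-3.1, 2.5, 14.7]
opening: 0.0519
time: 13.82
tool_pos: [0.4588, 0.1098, 0.2104]
tool_rot: [3.13, -0.008, 1.588]
contact_force: [1.3, 3.2, -3.3]
opening: 0.0519
time: 14.15
tool_pos: [0.4574, 0.1089, 0.2075]
tool_rot: [3.135, -0.006, 1.588]
contact_force: [0.0, 0.1, 0.1]
opening: 0.072
```

```bash
python3 -m creep '[[[0,0,15,0,0,0],[0,0,35,0,0,0],[0,3,40,0,0,0],[0,5,40,0,0,0],[0,5,25,0,0,0]]]'; python3 -m creep '[[[0,0,0,0,0,0],[0,0,0,0,0,0]]]' -1; python3 - <<'E'
from h import *
print(st())
m=cam("wrist"); a=viewer.read_camera("wrist"); np.savez("w6",pose=m["pose"]); cv2.imwrite("pics/w6.png",a)
cv2.imwrite("pics/w6c.png",cv2.resize(a[90:240,170:370],None,fx=3,fy=3))
print(proj(m,[[.4618,.0896,.075],[.4613,.1156,.068]]))
E
```

```text
time: 14.57
tool_pos: [0.4536, 0.1204, 0.3605]
tool_rot: [-3.127, -0.003, 1.586]
contact_force: [1.3, 0.2, -0.1]
opening: 0.0736
time: 14.73
tool_pos: [0.4542, 0.1209, 0.3659]
tool_rot: [-3.137, -0.004, 1.587]
contact_force: [0.9, -0.7, -0.8]
opening: 0.0824
{'time': np.float64(14.7333), 'tool_pos': array([0.4542, 0.1209, 0.3659]), 'tool_rot': array([-3.1369, -0.0039,  1.5873]), 'contact_force': array([ 0.9102, -0.6791, -0.7926]), 'opening': np.float64(0.0824)}
[[267.5139 222.5349]
 [267.4832 191.6247]]
```

View pics/w6c.png

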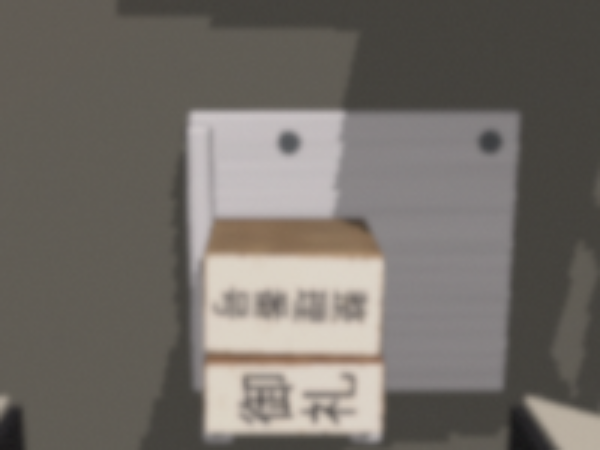

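```bash
python3 - <<'E'
from h import *
m=cam("wrist"); m["pose"]=np.load("w6.npz")["pose"]; g=cv2.cvtColor(cv2.imread("pics/w6.png"),cv2.COLOR_BGR2GRAY)
for n,z,a in (("thickL",.068,(1,range(177,205),230,246,1)),("thickR",.068,(1,range(177,205),290,306,-1)),("thinL",.075,(1,range(213,231),230,246,1)),("thinR",.075,(1,range(213,231),290,306,-1)),
 ("thick back",.068,(0,range(242,294),168,182,1)),("thin face",.075,(0,range(242,294),206,214,1)),("thin back",.075,(0,range(242,294),228,240,-1))):
    e,r,k=edge(g,*a); print(n,r,k,cast(m,e,z)[:,:2].tolist())
print(go([.4615,.1035,.30],.02),go([.4615,.1035,.30],np.pi+.02))
E
```

```text
thickL 0.09 18 [[0.4356267650301503, 0.128198143227351], [0.43532202383197177, 0.1038256710449509]]
thickR 0.08 28 [[0.48665300548263685, 0.12911762937145538], [0.48652810725240037, 0.10476619358761968]]
thinL 0.03 18 [[0.43598906458085174, 0.09789254379224156], [0.43598452271754157, 0.0821528335818598]]
thinR 0.06 18 [[0.4870290501521463, 0.0988361044600379], [0.4878286630418387, 0.08312319802225301]]
thick back 0.1 50 [[0.4390303728790498, 0.13080026275872822], [0.48286644403532347, 0.13066396335724118]]
thin face 0.04 52 [[0.43952459247830955, 0.09966445067980936], [0.4835346922777213, 0.10030072900512739]]
thin back 0.09 51 [[0.4396178737205058, 0.07823828675085076], [0.4844714934017329, 0.07918706720964652]]
[  7.2 -17.4 -65.6  -0.4  -0.  -89.8] [  7.2 -17.4 -65.6   0.   -0.4  90.2]
```

```bash
python3 -m creep '[[[1,-3,0,0,0,7],[1,-3,0,0,0,7],[1,-3,0,0,0,7],[1,-3,0,0,0,7],[1,-3,0,0,0,7]]]' -1;python3 -m creep '[[[1,-1,-8,0,0,7],[1,0,-8,0,0,7],[0,0,-8,0,0,7],[0,0,-8,0,0,7],[0,0,-8,0,0,7]]]';python3 -m creep '[[[0,0,-8,0,0,7],[0,0,-8,0,0,7],[0,0,0,0,0,6],[0,0,0,0,0,0]]]'; python3 - <<'E'
from h import *
print(go([.4615,.1047,.207],np.pi+.018),st())
E
```

```text
time: 15.2
tool_pos: [0.4578, 0.1047, 0.3574]
tool_rot: [-3.123, -0.009, 2.212]
contact_force: [-0.1, 0.3, 0.2]
opening: 0.0919
time: 15.62
tool_pos: [0.4584, 0.1015, 0.3075]
tool_rot: [-3.114, -0.021, 2.836]
contact_force: [-0.3, -0.0, -0.1]
opening: 0.0918
time: 15.95
tool_pos: [0.4554, 0.1002, 0.2812]
tool_rot: [-3.113, -0.04, -3.082]
contact_force: [-0.1, -0.2, 0.6]
opening: 0.0917
[  6.1   4.5 -74.2   1.7  -2.2  -2.4] {'time': np.float64(15.95), 'tool_pos': array([0.4554, 0.1002, 0.2812]), 'tool_rot': array([-3.1126, -0.0396, -3.0822]), 'contact_force': array([-0.1311, -0.187 ,  0.6012]), 'opening': np.float64(0.0917)}
```

```bash
python3 -m creep '[[[5,4,-10,1.7,-2.2,-2.4],[2,1,-5,0,0,0],[0,0,0,0,0,0]]]' -1; python3 - <<'E'
from h import *
print(go([.4615,.1047,.207],np.pi+.018),st())
E
```

```text
time: 16.2
tool_pos: [0.4613, 0.1047, 0.2621]
tool_rot: [-3.141, -0.008, -3.133]
contact_force: [-0.0, -0.5, 0.1]
opening: 0.0917
[  0.2   0.  -55.1   0.1  -0.4   0.5] {'time': np.float64(16.2), 'tool_pos': array([0.4613, 0.1047, 0.2621]), 'tool_rot': array([-3.1406, -0.0077, -3.133 ]), 'contact_force': array([-0.0124, -0.5304,  0.1093]), 'opening': np.float64(0.0917)}
```

```bash
python3 -m creep '[[[0,0,-15,0,-0.4,0.5],[0,0,-15,0,0,0],[0,0,-15,0,0,0],[0,0,-8,0,0,0],[0,0,-2,0,0,0]]]' -1; python3 - <<'E'
from h import *
print(go([.4615,.1047,.207],np.pi+.018),st())
E
```

```text
time: 16.62
tool_pos: [0.4608, 0.104, 0.2047]
tool_rot: [-3.137, -0.006, -3.128]
contact_force: [-1.0, -0.2, -0.1]
opening: 0.0919
[ 0.7  0.7  2.3  0.2 -0.4  0.3] {'time': np.float64(16.6167), 'tool_pos': array([0.4608, 0.104 , 0.2047]), 'tool_rot': array([-3.1373, -0.0062, -3.1281]), 'contact_force': array([-1.042 , -0.2033, -0.1055]), 'opening': np.float64(0.0919)}
```

```bash
python3 -m creep '[[[0.5,0.5,0,0,-0.4,0.3],[0,0,0,0,0,0],[0,0,0,0,0,0],[0,0,0,0,0,0]]]' 1 30;  python3 -m creep '[[[0,0,-0.5,0,0,0],[0,0,-0.5,0,0,0],[0,0,-0.5,0,0,0],[0,0,0,0,0,0]]]'; python3 - <<'E'
from h import *
print(go([.4615,.1047,.207],np.pi+.018))
E
```

```text
time: 16.95
tool_pos: [0.4616, 0.1045, 0.2055]
tool_rot: [-3.137, 0.001, -3.123]
contact_force: [0.1, 0.4, -0.1]
opening: 0.0698
time: 17.28
tool_pos: [0.4619, 0.1049, 0.2057]
tool_rot: [-3.138, 0.004, -3.123]
contact_force: [0.0, 0.1, -1.0]
opening: 0.0516
[-0.4 -0.2  1.3  0.2  0.2 -0. ]
```

```bash
python3 -m creep '[[[0,0,8,0,0,0],[0,0,20,0,0,0],[0,0,30,0,0,0],[0,0,25,0,0,0],[0,0,5,0,0,0]]]' 1 30;  python3 -m creep '[[[0,20,0,0,0,-1],[-1,33,0,0,0,-1],[-1,33,0,0,0,-1],[-1,33,0,0,0,-1],[0,33,0,0,0,0]]]';  python3 -m creep '[[[0,15,0,0,0,0],[0,0,0,0,0,0],[0,0,0,0,0,0]]]'; python3 - <<'E'
from h import *
print(go([.458,.273,.2037],np.pi-.05),st())
a=viewer.read_camera("scene"); b=viewer.read_camera("top")
o=np.vstack([cv2.resize(i,(640,300)) for i in (a[120:270,120:440],b[110:260,60:380])]); cv2.imwrite("pics/s7.png",o)
E
```

```text
time: 17.7
tool_pos: [0.461, 0.1048, 0.2965]
tool_rot: [-3.137, -0.002, -3.124]
contact_force: [1.2, 0.5, -1.4]
opening: 0.0518
time: 18.12
tool_pos: [0.4579, 0.2563, 0.2992]
tool_rot: [-3.135, 0.003, 3.076]
contact_force: [1.2, -0.9, -1.1]
opening: 0.0519
time: 18.37
tool_pos: [0.4563, 0.2772, 0.2978]
tool_rot: [-3.135, 0.002, 3.082]
contact_force: [0.5, -0.5, -1.5]
opening: 0.0524
[  1.7  -4.2 -94.1   0.4   0.1   0.5] {'time': np.float64(18.3667), 'tool_pos': array([0.4563, 0.2772, 0.2978]), 'tool_rot': array([-3.1352,  0.0018,  3.0824]), 'contact_force': array([ 0.4819, -0.5099, -1.4597]), 'opening': np.float64(0.0524)}
```

View pics/s7.png

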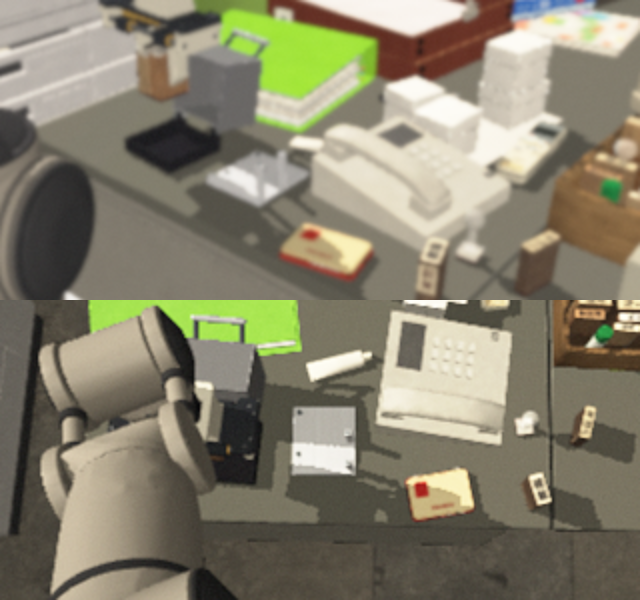

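```bash
python3 -m creep '[[[1,-2,-20,0.4,0,0],[1,-2,-25,0,0,0],[0,0,-25,0,0,0],[0,0,-10,0,0,0],[0,0,0,0,0,0]]]'; python3 -m creep '[[[0,0,-3,0,0,0],[0,0,0,0,0,0]]]'; python3 - <<'E'
from h import *
print(go([.458,.273,.2037],np.pi-.05))
E
```

```text
time: 18.88
tool_pos: [0.4597, 0.2657, 0.2167]
tool_rot: [3.141, 0.005, 3.074]
contact_force: [0.0, -0.5, -1.5]
opening: 0.0516
time: 19.05
tool_pos: [0.4602, 0.2636, 0.2136]
tool_rot: [3.142, 0.003, 3.071]
contact_force: [0.2, -0.6, -2.4]
opening: 0.0518
[-2.2  9.4 -9.9  0.   0.2  1.2]
```

```bash
python3 -m creep '[[[-1,5,0,0,0,0.6],[-1,5,-2,0,0,0.6],[0,0.5,-2,0,0,0]]]'; python3 -m creep '[[[0,0.5,-2,0,0,0],[0,0,-2,0,0,0]]]';python3 -m creep '[[[0,0.5,-1,0,0,0]]]'
```

```text
time: 19.3
tool_pos: [0.4592, 0.2742, 0.2121]
tool_rot: [3.14, 0.008, 3.092]
contact_force: [0.4, 0.7, -0.6]
opening: 0.0517
time: 19.47
tool_pos: [0.4593, 0.2757, 0.2088]
tool_rot: [3.138, 0.01, 3.093]
contact_force: [-0.2, -1.0, -2.2]
opening: 0.0521
time: 19.55
tool_pos: [0.4592, 0.2763, 0.2077]
tool_rot: [3.138, 0.01, 3.093]
contact_force: [0.2, -0.4, -1.9]
opening: 0.0519
```

```bash
python3 -m creep '[[[0,-0.5,-1.5,-0.2,-0.4,0],[0,-0.5,-1.5,0,0,0]]]'; python3 -m creep '[[[0,0,-1,0,0,0]]]';python3 -m creep '[[[0,0,-1,0,0,0]]]'
```

```text
time: 19.72
tool_pos: [0.4592, 0.2756, 0.2046]
tool_rot: [-3.141, 0.018, 3.094]
contact_force: [-0.3, 0.1, -0.8]
opening: 0.0517
time: 19.8
tool_pos: [0.4592, 0.2755, 0.2039]
tool_rot: [-3.141, 0.019, 3.094]
contact_force: [-2.9, -1.1, 15.0]
opening: 0.0517
time: 19.88
tool_pos: [0.4592, 0.2755, 0.2038]
tool_rot: [-3.142, 0.019, 3.094]
contact_force: [-3.6, -1.5, 15.1]
opening: 0.0516
```

```bash
python3 -m creep '[[[0,0,0.2,0,0.6,0],[0,0,0,0,0,0]]]'; python3 -m creep '[[[0,0,0,0,0,0],[0,0,0,0,0,0],[0,0,0,0,0,0],[0,0,0,0,0,0],[0,0,0,0,0,0]]]' -0.7; python3 - <<'E'
from h import *
print(st())
E
```

```text
time: 20.05
tool_pos: [0.4593, 0.2755, 0.2046]
tool_rot: [-3.141, 0.009, 3.094]
contact_force: [-0.0, -0.5, -1.1]
opening: 0.0519
time: 20.47
tool_pos: [0.4595, 0.2753, 0.2043]
tool_rot: [-3.141, 0.009, 3.094]
contact_force: [0.3, 0.9, 0.4]
opening: 0.077
{'time': np.float64(20.4667), 'tool_pos': array([0.4595, 0.2753, 0.2043]), 'tool_rot': array([-3.1414,  0.0095,  3.0937]), 'contact_force': array([0.3023, 0.8835, 0.4288]), 'opening': np.float64(0.077)}
```

Released; rise straight up and check.

```bash
python3 -m creep '[[[0,0,15,0,0,0],[0,0,30,0,0,0],[0,0,38,0,0,0],[0,0,38,0,0,0],[0,0,30,0,0,0]]]'; python3 -m creep '[[[-20,0,0,0,0,0],[-20,0,0,0,0,0],[-10,0,0,0,0,0],[0,0,0,0,0,0],[0,0,0,0,0,0]]]'; python3 - <<'E'
from h import *
print(st())
m=cam("wrist"); a=viewer.read_camera("wrist"); np.savez("w8",pose=m["pose"]); b=viewer.read_camera("scene")
cv2.imwrite("pics/w8.png",a)
o=np.vstack([cv2.resize(b[100:240,120:320],(500,350)),cv2.resize(a,(333,250))[:, :].repeat(1,0) if 0 else cv2.copyMakeBorder(cv2.resize(a,(333,250)),0,0,0,167,0)]); cv2.imwrite("pics/s8.png",o)
E
```

```text
time: 20.88
tool_pos: [0.4566, 0.2739, 0.3526]
tool_rot: [-3.133, -0.008, 3.093]
contact_force: [0.9, 0.9, 0.2]
opening: 0.0778
time: 21.3
tool_pos: [0.4065, 0.2742, 0.3614]
tool_rot: [-3.141, 0.008, 3.093]
contact_force: [0.3, 0.1, 0.2]
opening: 0.0774
{'time': np.float64(21.3), 'tool_pos': array([0.4065, 0.2742, 0.3614]), 'tool_rot': array([-3.1407,  0.0083,  3.0931]), 'contact_force': array([0.3217, 0.1268, 0.2079]), 'opening': np.float64(0.0774)}
```

View pics/s8.png

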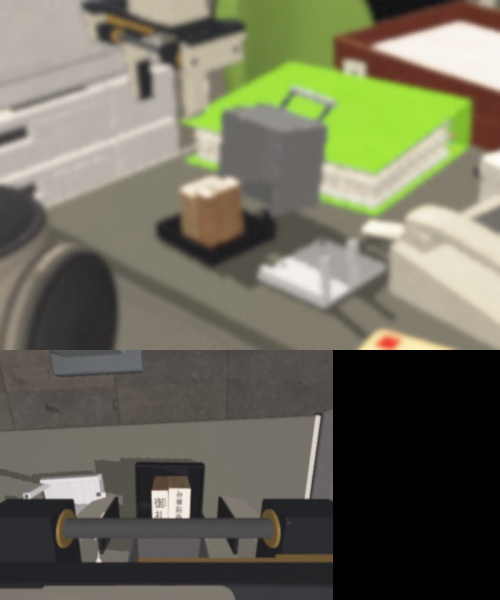

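```bash
python3 - <<'E'
from h import *
m=cam("wrist"); m["pose"]=np.load("w8.npz")["pose"]; im=cv2.imread("pics/w8.png"); g=cv2.cvtColor(im,cv2.COLOR_BGR2GRAY)
for n,z,a in (("thin near end",.073,(0,range(236,252),203,224,1)),("thick near end",.066,(0,range(264,284),203,224,1)),("thin left",.073,(1,range(222,240),225,240,1)),("thick right",.066,(1,range(220,240),283,300,-1)),("case near",.02,(0,range(220,305),165,185,-1)),("case left",.02,(1,range(185,235),200,216,-1)),("case right",.02,(1,range(185,235),306,322,1))):
    e,r,k=edge(g,*a); print(n,e.round(1).tolist(),r,k,cast(m,e,z)[:,:2].tolist())
E
```

```text
thin near end [[236.0, 215.2], [251.0, 215.1]] 0.02 16 [[0.4335019477854444, 0.2537941104335241], [0.4340634265805611, 0.26667711432446084]]
thick near end [[264.0, 211.8], [283.0, 212.0]] 0.04 20 [[0.4340907437608036, 0.2779761011003125], [0.4350599022166126, 0.2946613385398254]]
thin left [[232.2, 222.0], [233.0, 239.0]] 0.08 18 [[0.43958127371086486, 0.25006312440181533], [0.4555334204131225, 0.24965408349609333]]
thick right [[292.6, 220.0], [291.8, 239.0]] 0.12 20 [[0.4429589378347828, 0.3029878882696231], [0.4611900035638915, 0.30190590700730546]]
case near [[220.0, 171.6], [304.0, 172.8]] 0.08 74 [[0.4061959834336673, 0.23627797677192405], [0.4114015383724657, 0.3194401779376912]]
case left [[207.4, 185.0], [208.9, 234.0]] 0.15 50 [[0.4193334040914603, 0.22260882958709904], [0.47231649494080236, 0.21935195922769973]]
case right [[314.3, 185.0], [311.2, 234.0]] 0.13 50 [[0.4244545539439328, 0.3296599676893122], [0.4774314272685338, 0.3263398995188126]]
```

```bash
python3 -c "
from cell import robot
print(robot.hand_in())"
```

```text
the job is handed in; nothing more can be done
None
```

I opened the hood, joined the two blocks in the jig, lifted the pair and stood it in the open case. I handed in at about 21 s of the 67 s allowed. `hand_in()` gives no verdict, so the judged outcome isn't confirmed.

- **Hood:** I swung it open by the bar and let go at about 1.6 rad. It looked fully open in every later picture, but I estimated its angle from the bar's path and the images; there was no direct reading.
- **Joining:** The thick block first touched the thin one with its length set back about 27 mm. I slid it to the end stop with 4–7 N of side force, so it should have stayed in contact. After I let go, the ends measured flush within about 0.5 mm and the pair measured 52 mm across.
- **Final check in the case:** The near ends are flush within about 0.5 mm and the pair measures 52–53 mm across (52 mm nominal), well inside the tray walls. The gripper was clear, with force readings only at noise level.
- **Other stamps:** I never touched them on purpose. In the last picture that showed them, just before placing, they looked unmoved; I did not measure their positions again.
- **Drift:** The tool drifted by a few mm and up to about 1° during moves, and I corrected it by hand. No check failed.

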